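# Scrape the offcuts off the chassis into the scrap tray

## Task

Take the scraper block from its rubber mat and wipe all four loose metal offcuts off the top of the black chassis into the scrap tray standing at its end; move the offcuts only with the scraper, never with the gripper itself. Then stand the scraper upright back on its mat and let go. Leave the other things on the bench where they are.

Things in the scene. Friction and masses are not known exactly. Their poses are not given: they have to be found in the camera images.
- chassis: Fixed black computer housing with ribbed long sides. Its top is a flat dark panel 60 mm above the bench, 220 mm long along its y axis and 184 mm wide along x, with a low lip (7 mm thick, 8 mm high above the panel) along each long side, leaving 170 mm of clear width; both ends (y = -110 mm and +110 mm) are open, without a lip. Origin: centre of its underside, on the bench; z up.
- tray: Fixed open grey plastic scrap tray standing 2 mm off one open end of the chassis (which end varies), square to it: 184 mm (its x) by 110 mm (its y), 52 mm high, walls 4 mm, so its rim is 8 mm below the chassis panel. Origin: centre of its underside, on the bench; axes parallel to the chassis axes.
- cage: Fixed closed aluminium drive cage at the other open end of the chassis, 147 mm (x) by 102 mm (y), 40 mm high, flat-topped: not a container. Origin: centre of its underside.
- mat: Flat black rubber mat fixed to the bench, 190 mm (its x) by 90 mm (its y), 4 mm thick; the scraper's parking place, to the left or the right of the bench. Origin: centre of its underside.
- scraper: Loose scraper block, 0.2 to 0.33 kg, standing upright on the mat: a bare aluminium blade block 140 mm (its x) by 32 mm (its y) by 22 mm high, with an upright wooden grip above its middle, 70 mm (x) by 26 mm (y), from 22 to 100 mm above its underside. Origin: centre of its underside; z up along the grip.
- tape: Loose cardboard-brown tape roll lying flat, 100 mm across, 45 mm high; a bystander, on the other flank of the bench from the mat. Origin: centre of its underside.
- screwdriver: Loose screwdriver, 190 mm long, lying at the far side; a bystander. Origin: under its middle.
- cleaner: Loose upright white bottle with a red cap, 68 mm across, 190 mm high, at the far side; a bystander. Origin: centre of its underside.
- bracket: Loose slotted steel plate, 55 by 160 by 6 mm, lying flat at the far side; a bystander. Origin: centre of its underside.
- spool: Loose upright wire spool, 64 mm across, 50 mm high, at the far side; a bystander. Origin: centre of its underside.
- piece0_mid (a point): Centre of a loose metal offcut lying on the chassis panel, 60 mm (x) by 28 mm (y) by 14 mm high, 30 to 65 g; finned, the fins running along its length.
- piece1_mid (a point): Centre of a loose metal offcut lying on the chassis panel, 60 mm (x) by 28 mm (y) by 14 mm high, 30 to 65 g; finned, many short fins running across it.
- piece2_mid (a point): Centre of a loose metal offcut lying on the chassis panel, 60 mm (x) by 28 mm (y) by 14 mm high, 30 to 65 g; a plain solid bar with two dark drill marks on top.
- piece3_mid (a point): Centre of a loose metal offcut lying on the chassis panel, 60 mm (x) by 28 mm (y) by 14 mm high, 30 to 65 g; an open steel channel (U section).
Not all that is in view belongs to the job. What is shaped like the part that bears piece3_mid but green is not meant. Leave any green look-alike of the part that bears piece2_mid alone.

How it is judged:
By the outcome, as a careful person would: the job done as asked, in the order asked, and still so for the second after the job is handed in, with the robot touching nothing.
It also fails if it takes over 54 s, if anything falls off the work surface, if the arm or the gripper's body presses on something with over 40 N, if the wrist force passes 120 N, or if a joint passes its speed limit or range.

## Robot

A 6-joint arm with a two-finger parallel gripper is mounted at the origin on the work surface. World frame = base frame: x ahead of the robot, y to its left, z up, the work surface at z = 0. Lengths are in m, angles in rad, forces in N, time in s.
With the tool pointing down it reaches from about 0.25 to 0.725 m from the base axis. Payload 4 kg.
Tool frame: the origin (TCP) lies midway between the tips of the shut fingers; the grasp point (between the pads) lies 19 mm behind it; z points along the fingers, x is the direction in which the jaws open and shut, and the axes are right-handed (so a half turn about z gives the same grasp; the last joint's range is limited). The gripper opens to 85 mm and grips with 20 to 120 N. Pads are 22 mm wide; open, the fingers measure 114 mm over their backs; the gripper's body (76 mm by 85 mm) begins 54 mm behind the grasp point. The pads swing forward as they close: fully open they stand 13 mm farther back than shut.
Start: joints at [1.21, 0.241, 0.005, 1.335, 0, 1.571], TCP at [0.177, 0.468, 0.231] pointing down, gripper open.
Joint ranges: [-2.72, 2.72], [-1.05, 1.87], [-1.09, 1.28], [-1.99, 2.15], [-1.42, 1.44], [-3.14, 3.14]. Speed limits (rad/s): [2.79, 2.79, 3.14, 3.14, 3.14, 3.14].

## Interface

Orientations are given as a unit quaternion [x, y, z, w].
In Python, from workcell import bot gives the robot as it stands.
- The arm moves only by the tool drive_tool, never from a script. Its argument "rows" is text: rows parted by semicolons, each of 5 numbers parted by spaces: the finger opening in mm, from 0 to 85.4, then the shift along the tool's x, y, z in mm, then the turn about the tool's z in rad. A call has 1 to 12 rows; each row shifts and turns the commanded pose from where the row before left it, along the tool's axes as they then stand; what a row does not reach is not made up. A row lasts 1/10 s, in which the tool goes at most 50 mm and 8.59 degrees, less where a joint would pass 70% of its speed; a pose out of reach is approached as far as the arm can. A call is refused whole if a number of a shift passes 50 or a number of a turn 0.15, either way. A call with a gripper value outside its range is refused whole. The fingers move at their own pace and stop on an object; the grip force is fixed at half the most. Time passes only in rows, so rows that do not move let the fingers close. It gives the time, the measured TCP pose, the force and the opening at its end, in the units of the state.
- bot.get_obs(): the state, without advancing time (a new reading comes with each control period).
- bot.camera(name): name is "side" or "top"; returns a dict with "image" (384x512x3 uint8, red, green, blue), "vertical_fov" (degrees; the focal length in pixels is half the picture's height over the tangent of half this angle, whatever the lens; pixels are square), "cx", "cy" (the principal point, pixels), "R" (3x3) and "t" (3): a world point X has camera coordinates R X + t. Camera axes: x right, y down, z forward; pixel columns grow to the right and rows downward; lengths in m; the calibration is good to about 2 mm. A picture is of the moment at which its call begins. There is no depth.
- bot.job_done(): hands the job in, once; it reports no verdict.
The state is a dict: "clock": time; "joint_pos": joint angles; "joint_vel": joint speeds; "tau": joint torques, N m; "eef_pos": TCP position; "tool_rot": TCP orientation; "ft_force": force on the tool from outside, world axes, zero at the start; "ft_torque": the same for the moment, N m; "grip_width": finger opening in m.
Only numpy, scipy, OpenCV 4.12 (cv2) and the standard library are available. Lean on these libraries where they do the work, as an engineer would, in place of code of your own. Each camera call takes 0.05 s, during which the arm holds its last target. There are 200 camera calls.

## Working session

There is one attempt and no reset: what is moved stays moved. The work goes in short steps, Python scripts to look and compute and a tool call to move; the robot and the scene stay as the last step left them, time stands still between calls to the robot, and variables do not carry over. Pictures are saved under pics/ and viewed, about 8 in all and at most 12, crops included, and the job is handed in when it is done.

Besides the shell and the picture viewer there is one more tool, called as a command line: name --argument value ..., lists and objects as JSON in quotes. drive_tool: Moves the arm, as the interface text tells. Its arguments: {"type":"object","properties":{"rows":{"type":"string"}},"required":["rows"]}

```bash
mkdir -p pics; cat > h.py <<'E'
import numpy as np, cv2
from workcell import bot
def shot(n,f=None):
    c=bot.camera(n)
    if f: cv2.imwrite('pics/'+f,c['image'][:,:,::-1]); np.savez('pics/'+f[:-4],**c)
    return c
def K(c): 
    f=c['image'].shape[0]/2/np.tan(np.radians(c['vertical_fov'])/2); return f,c['cx'],c['cy']
def ray(c,u,v,z):
    f,cx,cy=K(c);R=np.array(c['R']);t=np.array(c['t'])
    d=R.T@np.array([(u-cx)/f,(v-cy)/f,1]);o=-R.T@t
    return o+d*(z-o[2])/d[2]
def proj(c,X):
    f,cx,cy=K(c);p=np.array(c['R'])@np.array(X)+np.array(c['t']);return np.array([cx+f*p[0]/p[2],cy+f*p[1]/p[2]])
E
python3 - <<'E'
from h import *
a=shot('top','t0.png');b=shot('side','s0.png')
for c in(a,b): print({k:np.round(v,3).tolist() for k,v in c.items() if k!='image'}, -np.array(c['R']).T@c['t'])
o=bot.get_obs();print({k:np.round(v,3).tolist() for k,v in o.items()})
E
```

```text
{'vertical_fov': 44.392, 'cx': 264.196, 'cy': 187.615, 'R': [[-0.03, -1.0, 0.002], [-0.995, 0.03, -0.097], [0.097, -0.005, -0.995]], 't': [0.029, 0.575, 1.377]} [0.43911858 0.01782419 1.42606612]
{'vertical_fov': 57.476, 'cx': 253.575, 'cy': 193.22, 'R': [[0.98, -0.199, 0.008], [-0.121, -0.625, -0.771], [0.159, 0.755, -0.637]], 't': [-0.562, 0.132, 0.855]} [ 0.43107544 -0.67498079  0.65106377]
{'clock': 0.1, 'joint_pos': [1.21, 0.241, 0.004, 1.335, -0.0, 1.571], 'joint_vel': [-0.002, -0.003, 0.003, 0.001, -0.0, -0.0], 'tau': [0.001, -37.314, 25.301, 0.011, -0.0, 0.0], 'eef_pos': [0.176, 0.467, 0.231], 'tool_rot': [0.823, 0.569, -0.001, 0.001], 'ft_force': [0.395, -0.191, 0.47], 'ft_torque': [-0.012, 0.009, 0.016], 'grip_width': 0.085}
```

View pics/t0.png

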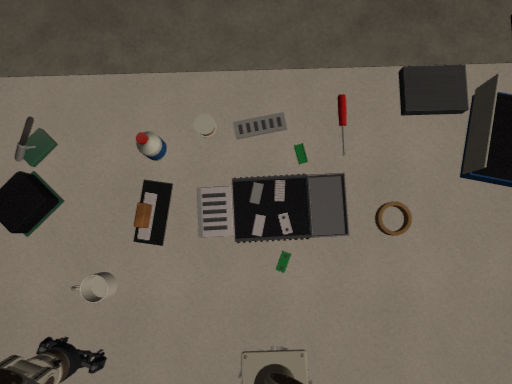

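View pics/s0.png

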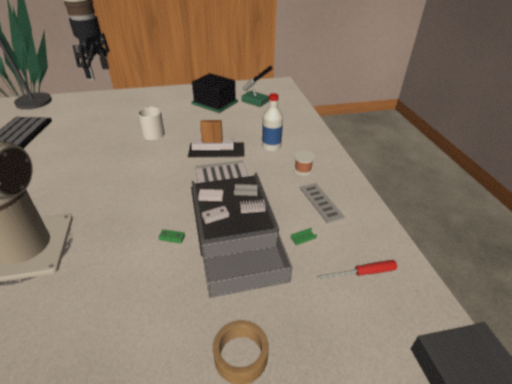

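```bash
python3 - <<'E'
from h import *
a=cv2.imread('pics/t0.png')[165:255,120:360]
b=cv2.imread('pics/s0.png')[110:300,150:310]
cv2.imwrite('pics/c0.png',cv2.resize(a,None,fx=3.3,fy=3.3,interpolation=cv2.INTER_CUBIC))
h=cv2.cvtColor(cv2.imread('pics/t0.png'),cv2.COLOR_BGR2HSV)
c=dict(np.load('pics/t0.npz'))
g=c['image'].max(2)
def rep(name,m,z,amin=20,box=None):
    if box: mm=np.zeros_like(m);mm[box[1]:box[3],box[0]:box[2]]=1;m=m&mm
    cs,_=cv2.findContours(m.astype(np.uint8),cv2.RETR_EXTERNAL,cv2.CHAIN_APPROX_NONE)
    for k in cs:
        if cv2.contourArea(k)<amin: continue
        W=np.array([ray(c,u,v,z)[:2]*1000 for u,v in k[:,0]],np.float32)
        r=cv2.minAreaRect(W); print(name,cv2.boundingRect(k),np.round(r[0],1),np.round(r[1],1),round(r[2],1))
box=(190,165,355,250)
rep('panel',(g<60),.06,200,(120,165,355,255))
rep('pieces',(g>110),.074,60,(236,179,307,239))
rep('cage',(g>110),.04,60,(190,180,234,245))
rep('tray',(g>70),.052,60,(308,170,350,240))
rep('grip',((h[:,:,1]>110)&(h[:,:,0]<25)),.104,30,(120,165,180,255))
rep('blade',(g>150),.026,30,(142,185,165,240))
E
```

```text
panel (134, 180, 38, 66) [510.5 336.5] [ 84.5 180.7] 80.2
panel (232, 174, 116, 69) [514.5 -60.2] [189.2 326.9] 1.6
pieces (253, 215, 12, 21) [463.9  31.1] [26.4 57.1] 77.0
pieces (279, 213, 14, 21) [467.1 -45. ] [58.1 26.4] 13.4
pieces (275, 180, 10, 21) [562.5 -32.3] [26. 58.] 88.0
cage (190, 180, 44, 65) [507.1 168.6] [126.6 190.3] 89.2
tray (309, 177, 35, 59) [ 515.  -166.7] [166.9  92.4] 1.6
tray (308, 170, 42, 70) [ 518.3 -175.4] [120.8 203.1] 87.8
grip (134, 202, 18, 26) [500.7 355.6] [40.3 71.1] 80.1
```

View pics/c0.png

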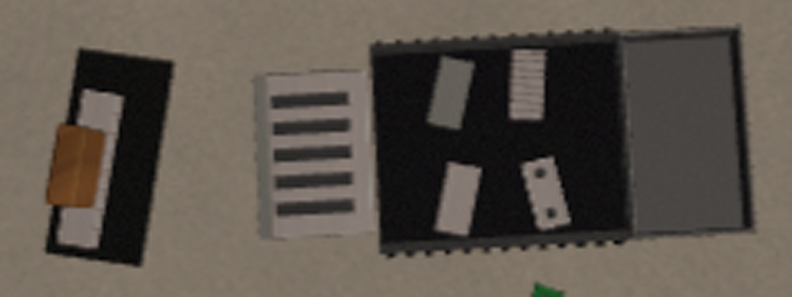

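```bash
python3 - <<'E'
from h import *
c=dict(np.load('pics/t0.npz'));s=dict(np.load('pics/s0.npz'))
q=lambda x,y:(120+x/3.3-.35,165+y/3.3-.35)
for n,p,z in [('blade farR',(124,95),.026),('blade nearR',(100,247),.026),('blade farL',(83,88),.026),('blade nearL',(58,243),.026),
 ('grip FL',(60,124),.104),('grip NL',(47,202),.104),
 ('mat',(80,49),.004),('mat',(173,62),.004),('mat',(143,266),.004),('mat',(46,252),.004),
 ('lip cageend far',(374,45),.068),('lip cageend near',(381,254),.068),('lip trayend far',(620,34),.068),('lip trayend near',(633,243),.068),
 ('tray',(740,27),.052),('tray',(755,231),.052),('chan',(440,57),.074),('chan',(473,66),.074),('chan',(428,122),.074),('chan',(460,129),.074)]:
    print(n,np.round(ray(c,*q(*p),z)[:2]*1000,1))
h=cv2.cvtColor(s['image'],cv2.COLOR_RGB2HSV)
m=((h[:,:,1]>110)&(h[:,:,0]<25)).astype(np.uint8);m2=np.zeros_like(m);m2[110:150,190:230]=m[110:150,190:230]
print(cv2.boundingRect(m2))
y=-9.9*np.pi/180;ex=np.array([np.cos(y),np.sin(y)]);ey=np.array([-ex[1],ex[0]])
C=np.array([.502,.3635])
for sx in(-1,1):
  for sy in(-1,1):
    P=C+ex*.035*sx+ey*.013*sy
    print(sx,sy,'side',proj(s,[*P,.104]).round(1),'top',proj(c,[*P,.104]).round(1))
E
```

```text
blade farR [567.4 331. ]
blade nearR [431.4 353.6]
blade farL [574.9 368.1]
blade nearL [436.1 391.2]
grip FL [537.1 368.3]
grip NL [471.1 379.6]
mat [613.2 376.1]
mat [598.6 290.6]
mat [412.9 320. ]
mat [428.2 408. ]
lip cageend far [601.2 101.4]
lip cageend near [418.2  99.6]
lip trayend far [ 604.4 -115.5]
lip trayend near [ 421.1 -119.6]
tray [ 609.5 -224.3]
tray [ 428.2 -229.1]
chan [588.1  43.5]
chan [579.4  14.9]
chan [531.4  55.6]
chan [524.5  27.8]
(201, 120, 21, 23)
-1 -1 side [199. 123.] top [142.1 227.7]
-1 1 side [199.7 119.2] top [132.9 226.4]
1 -1 side [220.7 122.8] top [146.2 203. ]
1 1 side [221. 119.] top [137.1 201.7]
```

drive_tool --rows "85 0 0 0 -0.096; 85 0 0 0 -0.096; 85 -6 42 0 0; 85 -6 42 0 0; 85 -6 42 0 0; 85 -6 42 0 0; 85 -6 42 0 0; 85 -6 42 0 0; 85 -6 42 5 0; 85 -5 42 5 0; 85 0 0 0 0; 85 0 0 0 0"

```text
clock: 1.3
eef_pos: [0.5001, 0.364, 0.2198]
tool_rot: [0.765, 0.644, -0.001, -0.0]
ft_force: [0.6, 0.6, -0.1]
grip_width: 0.0852
```

```bash
cat >> h.py <<'E'
from scipy.spatial.transform import Rotation as Ro
def go(x,y,z,yaw):
    """tool-axes shift (mm) and turn to a TCP target in mm/deg, tool down"""
    o=bot.get_obs();R=Ro.from_quat(o['tool_rot']).as_matrix();p=np.array(o['eef_pos'])*1000
    cur=np.degrees(np.arctan2(R[1,0],R[0,0]))
    print('t',round(o['clock'],2),'p',p.round(1),'yaw',cur.round(2),'tilt',R[:,2].round(3),'w',round(o['grip_width']*1000,1),'F',np.round(o['ft_force'],1),'j',np.round(o['joint_pos'],2))
    d=np.array([x,y,z])-p
    print('shift tool',(R.T@d).round(1),'turn',round(-np.radians(yaw-cur),3), 'after-turn shift',(Ro.from_euler('z',yaw,degrees=True).as_matrix()@np.diag([1,-1,-1])).T.dot(d).round(1))
E
python3 - <<'E'
from h import *
go(502.5,363.5,46,80.3)
E
```

```text
t 1.3 p [500.1 364.  219.8] yaw 80.21 tilt [-0.003 -0.001 -1.   ] w 85.2 F [ 0.6  0.6 -0.1] j [0.63 0.49 0.34 1.42 0.   0.8 ]
shift tool [  0.2   2.8 173.8] turn -0.002 after-turn shift [-1.000e-01  2.400e+00  1.738e+02]
```

drive_tool --rows "85 0 3 35 0; 85 0 0 35 0; 85 0 0 35 0; 85 0 0 35 0; 85 0 0 24 0; 85 0 0 10 0; 85 0 0 0 0; 0 0 0 0 0; 0 0 0 0 0; 0 0 0 0 0; 0 0 0 0 0; 0 0 0 0 0"

```text
clock: 2.5
eef_pos: [0.5034, 0.365, 0.0485]
tool_rot: [0.764, 0.645, 0.001, 0.0]
ft_force: [0.1, 0.6, 4.0]
grip_width: 0.0255
```

```bash
python3 - <<'E'
from h import *
go(502.5,363.5,150,80.3)
c=shot('top','t1.png')
cv2.imwrite('pics/c1.png',cv2.resize(c['image'][165:255,120:360,::-1],None,fx=3.3,fy=3.3,interpolation=cv2.INTER_CUBIC))
E
```

```text
t 2.5 p [503.4 365.   48.5] yaw 80.32 tilt [ 0.002  0.001 -1.   ] w 25.5 F [0.1 0.6 4. ] j [0.63 0.6  0.07 1.03 0.   0.8 ]
shift tool [  -1.4   -0.5 -101.5] turn 0.0 after-turn shift [  -1.6   -0.7 -101.5]
```

View pics/c1.png

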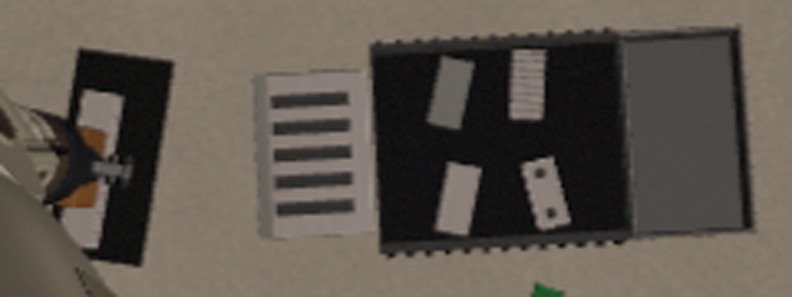

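drive_tool --rows "0 0 0 -15 0; 0 0 0 -35 0; 0 0 0 -35 0; 0 0 0 -20 -0.095; 0 0 0 0 -0.094; 0 -35 0 0 0; 0 -40 1 0 0; 0 -40 1 0 0; 0 -40 1 0 0; 0 -40 0 0 0; 0 -40 0 0 0; 0 -30 0 0 0"

```text
clock: 3.75
eef_pos: [0.5103, 0.0971, 0.1517]
tool_rot: [0.7, 0.714, -0.001, -0.0]
ft_force: [0.5, 0.4, -1.5]
grip_width: 0.0253
```

drive_tool --rows "0 -16 0 0 0; 0 0 0 0 0; 0 0 0 0 0"

```text
clock: 4.05
eef_pos: [0.5111, 0.0835, 0.1519]
tool_rot: [0.7, 0.714, -0.0, -0.001]
ft_force: [0.4, 0.2, -2.7]
grip_width: 0.0251
```

```bash
python3 - <<'E'
from h import *
go(511,84,107,91.1)
s=shot('side','s2.png');c=shot('top','t2.png')
a=cv2.resize(c['image'][165:255,180:360,::-1],None,fx=3.3,fy=3.3,interpolation=cv2.INTER_CUBIC)
b=cv2.resize(s['image'][120:300,160:300,::-1],None,fx=1.65,fy=1.65,interpolation=cv2.INTER_CUBIC)[:297]
cv2.imwrite('pics/c2.png',np.vstack([a,cv2.copyMakeBorder(b,0,0,0,a.shape[1]-b.shape[1],cv2.BORDER_CONSTANT)]))
E
```

```text
t 4.05 p [511.1  83.5 151.9] yaw 91.1 tilt [-0.001  0.    -1.   ] w 25.1 F [ 0.4  0.2 -2.7] j [ 0.16  0.32 -0.09  1.15  0.    0.14]
shift tool [ 0.5 -0.1 44.9] turn 0.0 after-turn shift [ 0.5 -0.1 44.9]
```

View pics/c2.png

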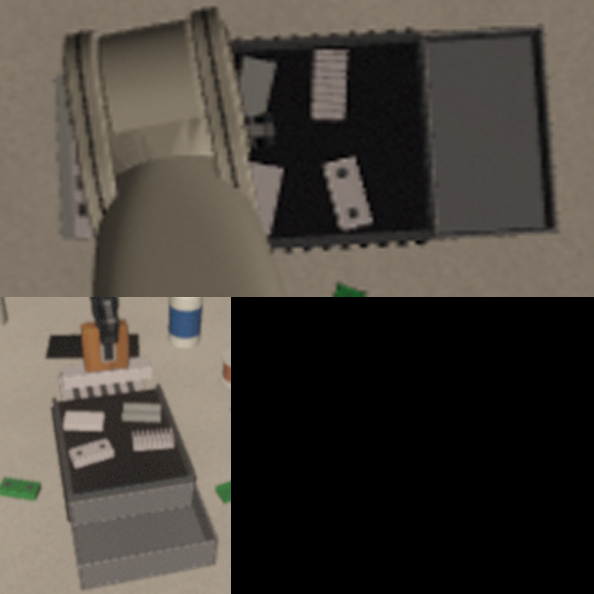

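drive_tool --rows "0 0 0 20 0; 0 0 0 15 0; 0 0 0 8 0; 0 0 0 0 0; 0 0 0 0 0"

```text
clock: 4.65
eef_pos: [0.5117, 0.0842, 0.1096]
tool_rot: [0.7, 0.715, 0.0, 0.0]
ft_force: [0.4, -0.3, -1.6]
grip_width: 0.0251
```

```bash
python3 - <<'E'
from h import *
go(511,84,106.5,91.1)
s=shot('side','s3.png')
cv2.imwrite('pics/c3.png',cv2.resize(s['image'][130:300,160:310,::-1],None,fx=3.5,fy=3.5,interpolation=cv2.INTER_CUBIC))
E
```

```text
t 4.65 p [511.7  84.2 109.6] yaw 91.21 tilt [ 0.  0. -1.] w 25.1 F [ 0.4 -0.3 -1.6] j [ 0.16  0.36 -0.16  1.05  0.    0.14]
shift tool [-0.2 -0.7  3.1] turn 0.002 after-turn shift [-0.2 -0.7  3.1]
```

View pics/c3.png

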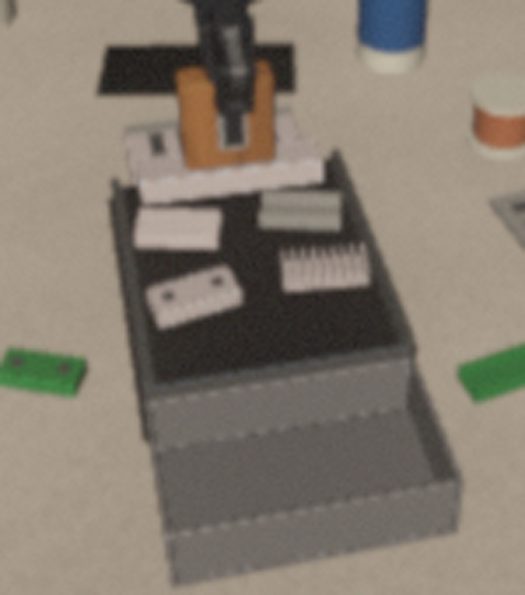

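drive_tool --rows "0 0 0 2.5 0; 0 -4 0 0 0; 0 -8 0 0 0; 0 -10 0 0 0; 0 -10 0 0 0; 0 -10 0 0 0; 0 -10 0 0 0; 0 -10 0 0 0; 0 -10 0 0 0; 0 -10 0 0 0; 0 -10 0 0 0; 0 -5 0 0 0"

```text
clock: 5.9
eef_pos: [0.5134, -0.0143, 0.1068]
tool_rot: [0.7, 0.714, -0.0, 0.0]
ft_force: [0.3, 1.0, -0.8]
grip_width: 0.0251
```

```bash
python3 - <<'E'
from h import *
go(515,-134,107,91.1)
s=shot('side','s4.png')
cv2.imwrite('pics/c4.png',cv2.resize(s['image'][130:300,160:310,::-1],None,fx=3.5,fy=3.5,interpolation=cv2.INTER_CUBIC))
E
```

```text
t 5.9 p [513.4 -14.3 106.8] yaw 91.11 tilt [-0. -0. -1.] w 25.1 F [ 0.3  1.  -0.8] j [-0.03  0.36 -0.17  1.04 -0.   -0.05]
shift tool [-119.7   -0.7   -0.2] turn 0.0 after-turn shift [-119.7   -0.7   -0.2]
```

View pics/c4.png

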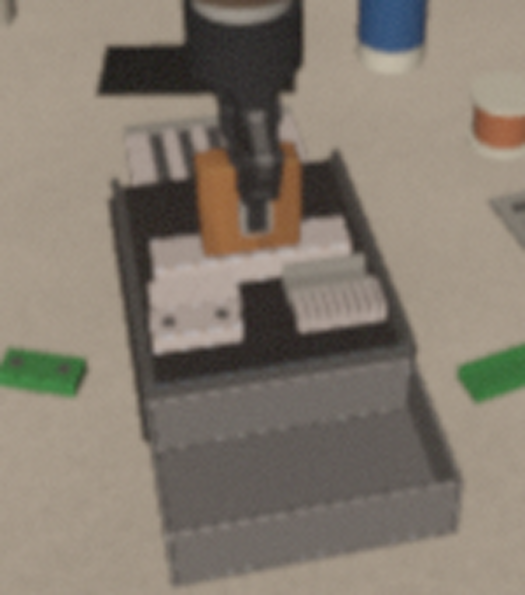

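drive_tool --rows "0 -6 0 0 0; 0 -10 0 0 0; 0 -10 0 0 0; 0 -10 0 0 0; 0 -10 0 0 0; 0 -10 0 0 0; 0 -12 0 0 0; 0 -12 0 0 0; 0 -12 0 0 0; 0 -12 0 0 0; 0 -12 0 0 0; 0 -10 0 0 0"

```text
clock: 7.15
eef_pos: [0.516, -0.1406, 0.1068]
tool_rot: [0.7, 0.714, -0.0, 0.0]
ft_force: [-0.2, 0.1, -2.1]
grip_width: 0.025
```

```bash
python3 - <<'E'
from h import *
go(515,-134,107,91.1)
s=shot('side','s5.png')
cv2.imwrite('pics/c5.png',cv2.resize(s['image'][130:300,160:310,::-1],None,fx=3.5,fy=3.5,interpolation=cv2.INTER_CUBIC))
E
```

```text
t 7.15 p [ 516.  -140.6  106.8] yaw 91.13 tilt [ 0. -0. -1.] w 25.0 F [-0.2  0.1 -2.1] j [-0.27  0.39 -0.12  1.06 -0.   -0.29]
shift tool [ 6.6 -0.8 -0.2] turn 0.0 after-turn shift [ 6.6 -0.8 -0.2]
```

View pics/c5.png

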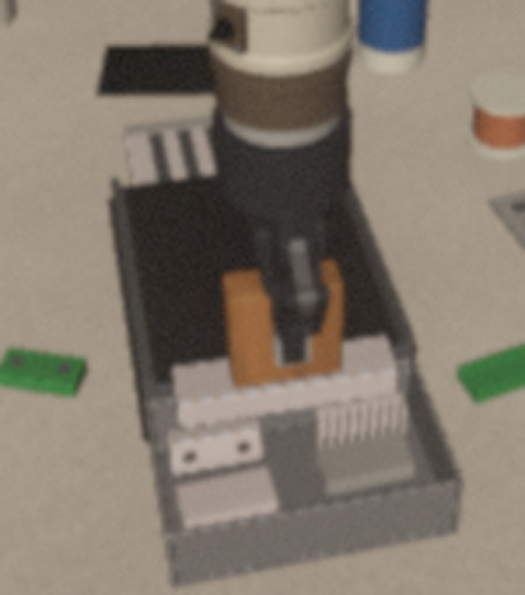

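drive_tool --rows "0 0 0 -15 0; 0 0 0 -30 0; 0 5 0 -20 0; 0 25 0 0 0; 0 40 0 0 0; 0 40 0 0 0; 0 40 0 0 0; 0 40 0 0 0; 0 40 0 0 0; 0 40 0 0 0; 0 30 0 0 0; 0 0 0 0 0"

```text
clock: 8.4
eef_pos: [0.5097, 0.1645, 0.1717]
tool_rot: [0.698, 0.716, 0.001, -0.0]
ft_force: [0.4, -1.2, -1.1]
grip_width: 0.0257
```

```bash
python3 - <<'E'
from h import *
go(506,361,110,80.3)
c=shot('top','t6.png');s=shot('side','s6.png')
a=cv2.resize(c['image'][165:255,180:360,::-1],None,fx=3,fy=3,interpolation=cv2.INTER_CUBIC)
b=cv2.resize(s['image'][165:300,180:310,::-1],None,fx=2.4,fy=2.4,interpolation=cv2.INTER_CUBIC)
cv2.imwrite('pics/c6.png',np.vstack([a,cv2.copyMakeBorder(b,0,0,0,a.shape[1]-b.shape[1],cv2.BORDER_CONSTANT)]))
E
```

```text
t 8.4 p [509.7 164.5 171.7] yaw 91.49 tilt [ 0.     0.002 -1.   ] w 25.7 F [ 0.4 -1.2 -1.1] j [ 0.31  0.34 -0.01  1.21  0.    0.29]
shift tool [196.5   1.4  62.1] turn 0.195 after-turn shift [193.1 -36.7  61.7]
```

View pics/c6.png

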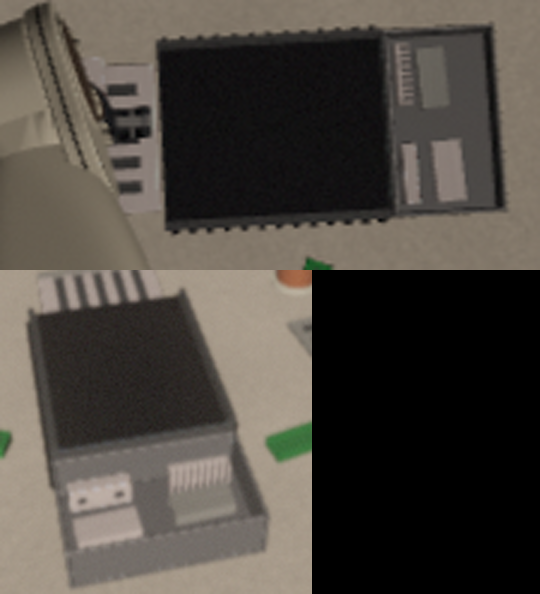

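drive_tool --rows "0 0 0 0 0.095; 0 0 0 0 0.094; 0 30 -6 0 0; 0 40 -8 0 0; 0 40 -8 0 0; 0 40 -7 0 0; 0 30 -6 0 0; 0 12 -2 0 0; 0 0 0 30 0; 0 0 0 30 0; 0 0 0 0 0; 0 0 0 0 0"

```text
clock: 9.7
eef_pos: [0.5057, 0.3544, 0.1116]
tool_rot: [0.765, 0.644, -0.001, 0.0]
ft_force: [0.7, 0.0, -0.4]
grip_width: 0.0252
```

```bash
python3 - <<'E'
from h import *
go(505,361,50,80.3)
E
```

```text
t 9.7 p [505.7 354.4 111.6] yaw 80.22 tilt [-0.002 -0.002 -1.   ] w 25.2 F [ 0.7  0.  -0.4] j [ 0.61  0.54  0.14  1.17 -0.    0.78]
shift tool [ 6.5 -1.8 61.6] turn -0.001 after-turn shift [ 6.4 -1.8 61.6]
```

drive_tool --rows "0 0 0 25 0; 0 0 0 20 0; 0 0 0 10 0; 0 0 0 4 0; 0 0 0 1 0; 0 0 0 1 0; 0 0 0 1 0; 0 0 0 0 0; 0 0 0 0 0"

```text
clock: 10.6
eef_pos: [0.5059, 0.3563, 0.0502]
tool_rot: [0.764, 0.645, 0.0, 0.0]
ft_force: [0.0, 0.2, -2.4]
grip_width: 0.0252
```

```bash
python3 - <<'E'
from h import *
go(505,361,48.5,80.3)
s=shot('side','s7.png')
cv2.imwrite('pics/c7.png',cv2.resize(s['image'][90:180,170:290,::-1],None,fx=5,fy=5,interpolation=cv2.INTER_CUBIC))
E
```

```text
t 10.6 p [505.9 356.3  50.2] yaw 80.33 tilt [ 0.001  0.    -1.   ] w 25.2 F [ 0.   0.2 -2.4] j [ 0.61  0.6   0.06  1.03 -0.    0.78]
shift tool [ 4.5 -1.7  1.7] turn 0.001 after-turn shift [ 4.5 -1.7  1.7]
```

View pics/c7.png

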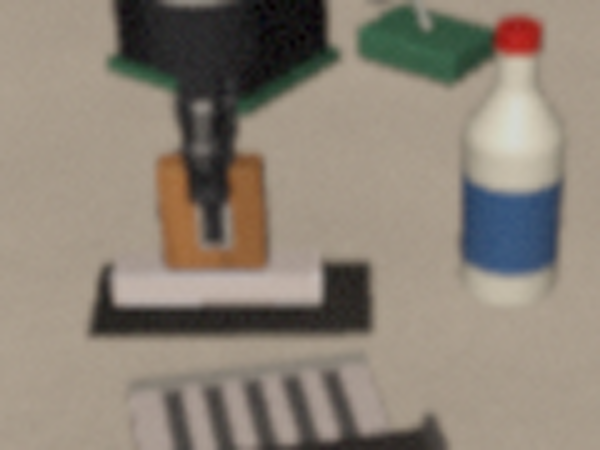

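Well within the mat, still hanging about 1–2 mm. Set it down until the force turns.

drive_tool --rows "0 0 0 1 0; 0 0 0 0.7 0; 0 0 0 0 0; 0 0 0 0 0"

```text
clock: 11.05
eef_pos: [0.5058, 0.3562, 0.0485]
tool_rot: [0.764, 0.645, 0.0, -0.0]
ft_force: [-1.3, -0.4, 1.5]
grip_width: 0.0255
```

drive_tool --rows "40 0 0 0 0; 60 0 0 0 0; 85 0 0 0 0; 85 0 0 0 0; 85 0 0 0 0; 85 0 0 0 0; 85 0 0 -20 0; 85 0 0 -40 0; 85 0 0 -40 0; 85 0 0 -40 0; 85 0 0 -20 0; 85 0 0 0 0"

```text
clock: 12.25
eef_pos: [0.5076, 0.3575, 0.2127]
tool_rot: [0.764, 0.645, 0.004, 0.0]
ft_force: [-0.3, 0.2, 0.3]
grip_width: 0.0851
```

drive_tool --rows "85 0 -30 0 0; 85 0 -40 0 0; 85 0 -40 0 0; 85 0 -40 0 0; 85 0 -20 0 0; 85 0 0 0 0; 85 0 0 0 0"

```text
clock: 12.95
eef_pos: [0.3378, 0.3844, 0.2072]
tool_rot: [0.764, 0.645, -0.001, 0.0]
ft_force: [-0.3, -0.7, -0.8]
grip_width: 0.0852
```

```bash
python3 - <<'E'
from h import *
go(505,361,48.5,80.3)
s=shot('side','s8.png');c=shot('top','t8.png')
a=cv2.resize(c['image'][75:275,120:360,::-1],None,fx=2.4,fy=2.4,interpolation=cv2.INTER_CUBIC)[:300]
a=cv2.resize(c['image'][165:255,120:360,::-1],None,fx=3.3,fy=3.3,interpolation=cv2.INTER_CUBIC)[:,:790]
b=cv2.resize(s['image'][100:300,150:400,::-1],None,fx=1.5,fy=1.5,interpolation=cv2.INTER_CUBIC)
cv2.imwrite('pics/c8.png',np.vstack([a,cv2.copyMakeBorder(b,0,0,0,a.shape[1]-b.shape[1],cv2.BORDER_CONSTANT)]))
E
```

```text
t 12.95 p [337.8 384.4 207.2] yaw 80.38 tilt [-0.    -0.001 -1.   ] w 85.2 F [-0.3 -0.7 -0.8] j [ 0.85  0.28 -0.01  1.28 -0.    1.02]
shift tool [  5.  168.9 158.6] turn 0.001 after-turn shift [  5.1 168.8 158.7]
```

View pics/c8.png

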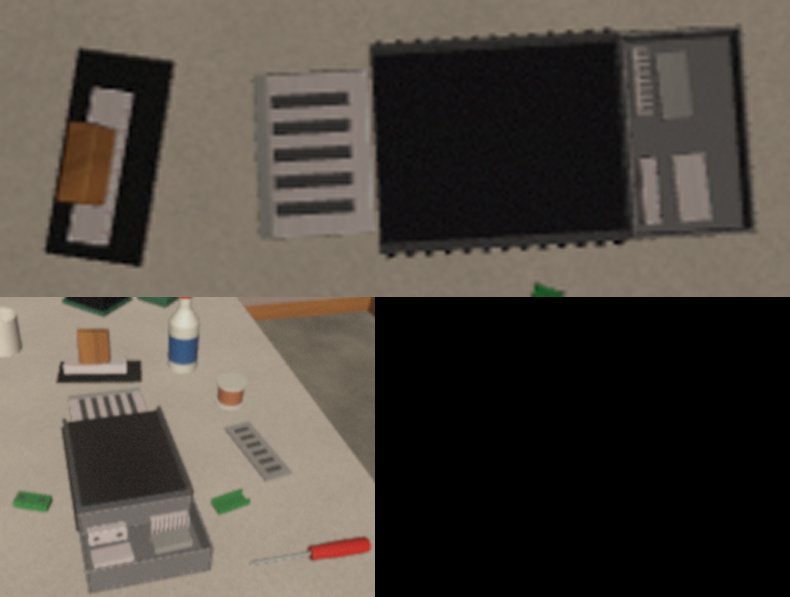

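All good: the panel is clear, four pieces lie in the tray, and the scraper stands on its mat.

```bash
python3 -c "
from workcell import bot
print(bot.job_done())"
```

```text
the job is handed in; nothing more can be done
None
```

The job is done and handed in at about 13 s on the robot clock, well under the 54 s limit. I gripped the scraper by its wooden handle and pushed all four offcuts into the tray in one central wipe, with the blade about 2 mm above the panel. I then set the scraper upright on its mat, let go and moved the arm clear.

- **Final pictures (top and side):** the panel is bare and all four offcuts are in the tray. The bar with drill marks and the cross-finned piece stand on edge against the tray's inner wall, below the rim. The scraper stands upright within the mat, about 9 mm nearer the mat's centre line than where it started.
- **Bystanders:** the green look-alikes, cleaner, spool, bracket and screwdriver look undisturbed. The tape roll was outside the final crops, but the arm never went near it.
- **Forces:** every reading I took on the arm was 4 N or less.
- **Disagreement:** two estimates of the chassis centre along y differed by about 4 mm. The wipe had enough margin that this made no difference, and no check failed.

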